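Right the beaker and fill it with bath balls

TASK

The steel beaker has fallen over: stand it upright on the dispenser's base plate, centred under the spout. Then slide the shutter open so that all four bath balls drop into the beaker, and slide the shutter fully closed again. Leave the filled beaker standing there and don't disturb the other things on the bench.

Things in the scene. Friction and masses are not known exactly. Their poses are not given: they have to be found in the camera images.
- beaker_center (a point): Centre (on the axis, half-way along) of the steel beaker lying toppled on the bench: open cylinder with a black rubber foot, 60 mm outside diameter, 110 mm long, wall 3 mm, bottom 4 mm, about 0.16 kg. Its x axis runs along the beaker from closed bottom (x = -55 mm) to open mouth (x = +55 mm). Lying, its centre is 30 mm above the bench; it can roll.
- stand (a point): Point on top of the dispenser's steel base plate (8 mm thick), straight below the spout, in the middle of a grey disc 70 mm across: the beaker's bottom belongs here. Axes: z up, x to the side of the column, away from the robot. The plate reaches from x = -60 to +130 mm and y = -75 to +75 mm; the column stands at x = 80 to 110 mm, y = 38 to 72 mm.
- spout (a point): Centre of the lower end of the dispenser's square steel spout (42 mm outside, 34 inside), 176 mm above stand, axes parallel to it. Above it: a bracket on its +x side, the shutter, then a clear square tube (42 mm outside, a 60 mm wide funnel at its top) that holds the balls, up to 195 mm above this point.
- shutter (a joint): Flat aluminium shutter that slides between tube and spout, in m: 0 = fully closed, 0.05 = fully open (end stop). At the start it is 0 to 8 mm open. It opens towards -y of stand, its black tab moving with it; slides with about 2 N of friction and stays where it is left. The balls fall only once it is some 30 mm open; open it fully to release all.
- shutter_grip (a point): Middle of the black upright tab at the outer end of the shutter: 12 mm thick along x, 30 mm wide along y, from 28 mm below to 22 mm above this point; axes parallel to those of stand. Closed, it is at y = -85 mm and 247.5 mm above stand. Free space above and on both x sides.
- ball0_center (a point): Centre of white plastic ball 1 of 4 (28 mm diameter, 12 g), at the start in the clear tube above the shutter.
- ball1_center (a point): Centre of white plastic ball 2 of 4 (28 mm diameter, 12 g), at the start in the clear tube above the shutter.
- ball2_center (a point): Centre of white plastic ball 3 of 4 (28 mm diameter, 12 g), at the start in the clear tube above the shutter.
- ball3_center (a point): Centre of white plastic ball 4 of 4 (28 mm diameter, 12 g), at the start in the clear tube above the shutter.
- wash_bottle: Bystander: white plastic bottle, 68 mm across, 170 mm tall, standing; origin at the centre of its underside.
- jar: Bystander: amber glass jar with a black cap, 72 mm across, 90 mm tall, standing; origin at the centre of its underside.
- tube_rack: Bystander: grey rack of stoppered glass tubes, 60 x 160 mm, 102 mm tall; origin at the centre of its underside.
- dishes: Bystander: stack of three flat glass dishes, 94 mm across, 39 mm tall; origin at the centre of its underside.
- timer: Bystander: small white bench timer with a dark display lying flat, 70 x 75 x 24 mm; origin at the centre of its underside.
- tip_box: Bystander: closed grey plastic box, 85 x 120 x 60 mm; origin at the centre of its underside.

How it is judged:
By the outcome, as a careful person would: the job done as asked, in the order asked, and still so for the second after the job is handed in, with the robot touching nothing.
It also fails if it takes over 58 s, if anything falls off the work surface, if the arm or the gripper's body presses on something with over 40 N, if the wrist force passes 120 N, or if a joint passes its speed limit or range.

ROBOT

A 6-joint arm with a two-finger parallel gripper is mounted at the origin on the work surface. World frame = base frame: x ahead of the robot, y to its left, z up, the work surface at z = 0. Lengths are in m, angles in rad, forces in N, time in s.
With the tool pointing down it reaches from about 0.35 to 0.775 m from the base axis. Payload 7.3 kg.
Tool frame: the origin (TCP) lies at the very end of the fingers, on their centre line; the grasp point (between the pads) lies 19 mm behind it; z points along the fingers, y is the line along which they close (so a half turn about z gives the same grasp; the last joint's range is limited). The gripper opens to 92 mm and grips with 3 to 60 N. Pads are 19 mm wide; open, the fingers measure 130 mm over their backs; the gripper's body (75 mm by 190 mm) begins 47 mm behind the grasp point.
Start: joints at [1.17, 0.342, 1.524, -0, 1.275, -0.146], TCP at [0.132, 0.508, 0.227] pointing down, gripper open.
Joint ranges: [-2.53, 2.53], [-0.77, 2.02], [0.04, 2.7], [-1, 4.14], [0.28, 2.66], [-3.11, 3.11]. Speed limits (rad/s): [2.57, 2.57, 3.14, 3.14, 3.14, 3.14].

INTERFACE

Orientations are given as a unit quaternion [w, x, y, z].
In Python, from station import * gives the robot as it stands.
- The arm moves only by the shell command python3 -m jog 'ROWS' [FORCE]. ROWS is JSON, a list of rows, each a list of 7 numbers: the shift along the tool's x, y, z in units of 25 mm (1.0 is 25 mm), then the turn, a rotation vector about the tool's x, y, z in degrees, then the opening in per cent of the stroke, from 0 (shut) to 100 (fully open). In form: [[dx, dy, dz, rx, ry, rz, hand], ...]. A call has 1 to 20 rows; each row shifts and turns the commanded pose from where the row before left it, along the tool's axes as they then stand; what a row does not reach is not made up. A row lasts 1/8 s, in which the tool goes at most 62.5 mm and 10.7 degrees, less where a joint would pass 70% of its speed; a pose out of reach is approached as far as the arm can. A call is refused whole if a number of a shift passes 1 or a number of a turn 10.7, either way. A call with a gripper value outside its range is refused whole. The fingers move at their own pace and stop on an object; FORCE is the grip in N (left out, the last holds). Time passes only in rows, so rows that do not move let the fingers close. It gives the time, the measured TCP pose, the force, the opening and the grip force at its end, in the units of the state.
- read_state(): the state, without advancing time (a new reading comes with each control period).
- camera(name): name is "scene" or "top"; returns (picture, depth): 400x640x3 uint8, red, green, blue; 400x640 float32, m along the optical axis (not along the pixel's ray), 0 where there is no reading.
- camera_info(name): a dict with "fx", "fy", "cx", "cy" (pixels), "world_from_camera" (4x4, takes a point from camera to world coordinates). Camera axes: x right, y up, looking along -z (the intrinsics and any distortion apply to the point x, -y, -z); pixel columns grow to the right and rows downward; lengths in m; the calibration is good to about 2 mm. A picture is of the moment at which its call begins. camera_info takes no time and is no camera call.
- finish_job(): hands the job in; it is judged then, once.
The state is a dict: "t": time; "joints": joint angles; "qd": joint speeds; "tau": joint torques, N m; "tcp_pos": TCP position; "tool_rot": TCP orientation; "contact_force": force on the tool from outside, world axes, zero at the start; "torque": the same for the moment, N m; "gripper_width": finger opening in m; "finger_force": force on a finger pad.
Only numpy, scipy, OpenCV 4.12 (cv2) and the standard library are available. Lean on these libraries where they do the work, as an engineer would, in place of code of your own. Each camera call takes 0.05 s, during which the arm holds its last target. There are 200 camera calls.

## Working session

There is one attempt and no reset: what is moved stays moved. The work goes in short steps, Python scripts to look and compute and a shell command to move; the robot and the scene stay as the last step left them, time stands still between calls to the robot, and variables do not carry over. Pictures are saved under pics/ and viewed, at most 10 in all, crops included, and the job is handed in when it is done.

```bash
ls; mkdir -p pics
cat > h.py <<'E'
from station import *
import numpy as np, cv2
def snap(name,tag):
    p,d=camera(name); np.savez(f'pics/{tag}.npz',p=p,d=d); cv2.imwrite(f'pics/{tag}.png',p[:,:,::-1]); return p,d
def cloud(name,d):
    i=camera_info(name); v,u=np.mgrid[0:400,0:640]
    c=np.stack([(u-i['cx'])/i['fx']*d,-(v-i['cy'])/i['fy']*d,-d],-1); T=np.array(i['world_from_camera'])
    return c@T[:3,:3].T+T[:3,3]
E
python3 - <<'E'
from h import *
for n in ('scene','top'):
    snap(n,n+'0'); i=camera_info(n); print(i)
print(read_state())
E
```

```text
pics
{'fx': 387.9746626899893, 'fy': 387.9746626899893, 'cx': 319.12996465765553, 'cy': 200.80292265713265, 'world_from_camera': array([[ 0.27031767, -0.6600748 ,  0.70087775,  1.41065395],
       [ 0.96271788,  0.1776589 , -0.20398921, -0.20670291],
       [ 0.01013097,  0.72988943,  0.68349015,  1.04837326],
       [ 0.        ,  0.        ,  0.        ,  1.        ]])}
{'fx': 492.3365562902362, 'fy': 492.3365562902362, 'cx': 315.8320084118951, 'cy': 200.2888228335608, 'world_from_camera': array([[-0.03825819,  0.97879112, -0.20125671,  0.30201017],
       [-0.99926611, -0.03709479,  0.00955033,  0.02571202],
       [ 0.0018822 ,  0.20147439,  0.97949197,  1.52268553],
       [ 0.        ,  0.        ,  0.        ,  1.        ]])}
{'t': 0.1, 'joints': array([ 1.16998388e+00,  3.42652178e-01,  1.52489404e+00, -4.66685734e-05,
        1.27538160e+00, -1.45980573e-01]), 'qd': array([-0.00136805, -0.00289855, -0.0020624 ,  0.0007495 ,  0.00057364,
       -0.00013513]), 'tau': array([ 2.04628821e-03, -4.32001019e+01, -2.44694853e+01,  7.18493946e-02,
        5.25889895e-02, -1.66159992e-05]), 'tcp_pos': array([0.13218912, 0.50772724, 0.22612448]), 'tool_rot': array([-1.58760054e-04,  1.27064674e-01,  9.91894209e-01, -6.48816197e-04]), 'contact_force': array([-1.14624716,  1.27665019, -0.83127872]), 'torque': array([ 0.02768323, -0.05841015,  0.01851146]), 'finger_force': 0.0, 'gripper_width': 0.09166839649722058}
```

View pics/scene0.png

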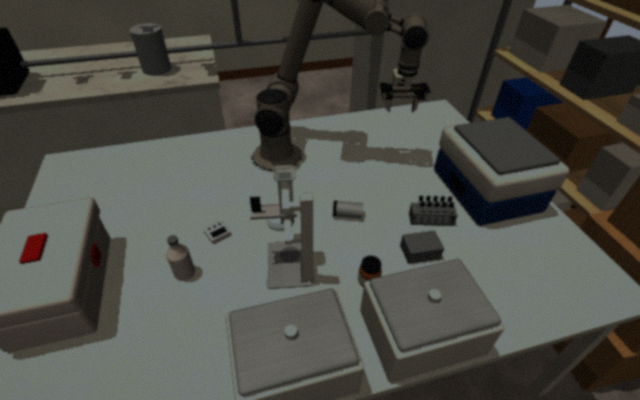

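View pics/top0.png

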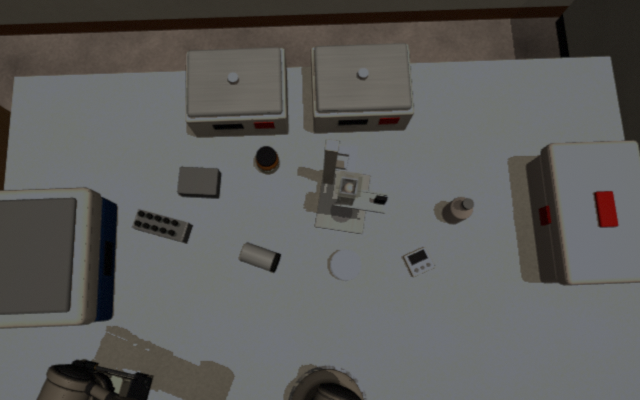

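The top view shows the beaker at about (260,257), the dispenser at (345,200) with its tab at (380,200), and the dishes at (345,265). I'll enlarge both and measure.

Run:
```python
from h import *
T=np.load('pics/top0.npz');S=np.load('pics/scene0.npz')
f=lambda im,k:cv2.resize(np.clip(im.astype(float)*1.6,0,255).astype(np.uint8),None,fx=k,fy=k,interpolation=cv2.INTER_CUBIC)[:,:,::-1]
a=f(T['p'][130:290,230:430],4);b=f(S['p'][155:300,230:390],4)
cv2.imwrite('pics/ca.png',a[:600]);cv2.imwrite('pics/cb.png',b)
Xt=cloud('top',T['d']);Xs=cloud('scene',S['d'])
r=lambda x:np.round(x,3).tolist()
for n,u,v in [('beakL',248,253),('beakM',260,257),('beakR',270,260),('dish',345,265),('tab',380,200),('plate',350,225),('plate2',325,222),('bench',300,280),('funnel',349,180),('timer',418,260)]: print(n,r(Xt[v,u]))
for n,u,v in [('bk',348,209),('bkL',337,209),('tab',256,203),('plate',290,260),('pl2',275,250)]: print('s',n,r(Xs[v,u]))
# beaker cloud
for nm,X,box in(('t',Xt,(235,230,295,285)),('s',Xs,(325,195,370,222))):
    Y=X[box[1]:box[3],box[0]:box[2]].reshape(-1,3);Y=Y[(Y[:,2]>.012)&(Y[:,2]<.08)]
    print(nm,len(Y),r(cv2.minAreaRect(Y[:,:2].astype(np.float32))[0]),cv2.minAreaRect(Y[:,:2].astype(np.float32))[1:],Y[:,2].max(),r(np.median(Y,0)))
# plate & tall things
m=(abs(Xt[...,2]-.008)<.004);m[:, :300]=0;m[:,390:]=0;m[:160]=0;m[245:]=0
Y=Xt[m];print('plate',len(Y),r(Y.min(0)),r(Y.max(0)),cv2.minAreaRect(Y[:,:2].astype(np.float32)))
Y=Xs[180:260,245:310].reshape(-1,3)
```

```text
beakL [0.451, 0.219, 0.058]
beakM [0.438, 0.183, 0.059]
beakR [0.427, 0.154, 0.061]
dish [0.406, -0.069, 0.036]
tab [0.553, -0.152, 0.276]
plate [0.53, -0.092, 0.012]
plate2 [0.543, -0.015, 0.012]
bench [0.368, 0.069, 0.001]
funnel [0.592, -0.07, 0.343]
timer [0.414, -0.292, 0.022]
s bk [0.458, 0.182, 0.051]
s bkL [0.444, 0.144, 0.048]
s tab [0.561, -0.154, 0.258]
s plate [0.604, -0.071, 0.013]
s pl2 [0.542, -0.11, 0.006]
t 759 [0.44, 0.187] ((0.11110478639602661, 0.05975399538874626), 68.52560424804688) 0.06811544537398784 [0.438, 0.186, 0.054]
s 470 [0.446, 0.185] ((0.11110621690750122, 0.05503373593091965), 70.74253845214844) 0.0670667276677257 [0.454, 0.182, 0.052]
plate 1546 [0.47, -0.227, 0.004] [0.746, 0.061, 0.012] ((0.6048977971076965, -0.07845944166183472), (0.283418744802475, 0.2695671617984772), 86.6265869140625)
```

View pics/ca.png

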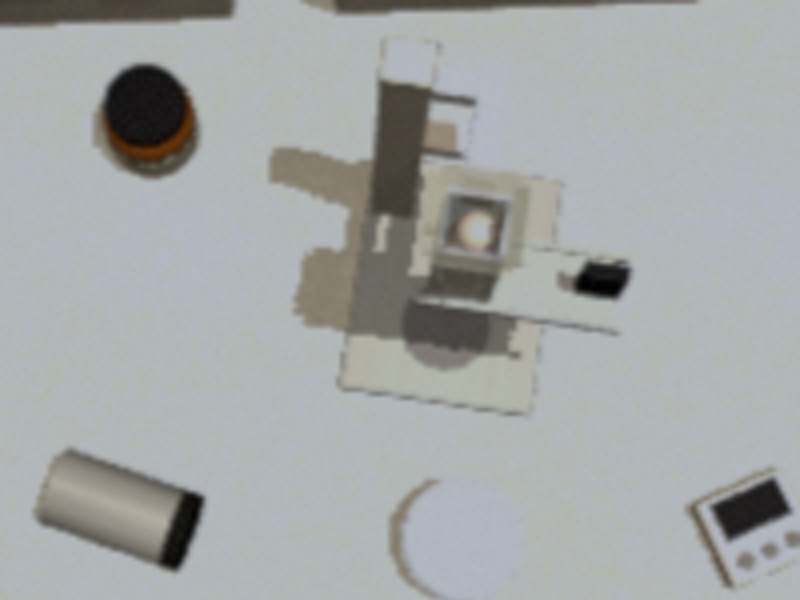

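View pics/cb.png

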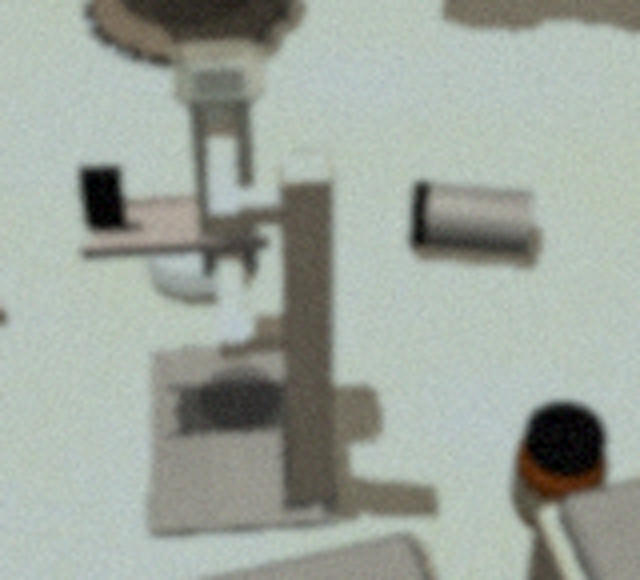

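The black foot is at the beaker's −y end and its mouth points toward +y. I'll locate the plate frame, disc, tab and beaker axis by casting rays from pixels.

```bash
cat >> h.py <<'E'
def ray(name,u,v,z):
    i=camera_info(name);T=np.array(i['world_from_camera'])
    r=T[:3,:3]@np.array([(u-i['cx'])/i['fx'],-(v-i['cy'])/i['fy'],-1]);o=T[:3,3];return o+r*(z-o[2])/r[2]
E
python3 - <<'E'
from h import *
T=np.load('pics/top0.npz')
r=lambda x:np.round(x,4).tolist()
c=lambda x,y:(230+(x-1.5)/4,130+(y-1.5)/4)
s=lambda x,y:(230+(x-1.5)/4,155+(y-1.5)/4)
A=ray('top',*c(341,387),.008);B=ray('top',*c(531,414),.008)
print('near corners',r(A),r(B),np.linalg.norm(A-B))
print('far right corner top',r(ray('top',*c(563,182),.008)))
C=ray('scene',*s(150,533),.008);D=ray('scene',*s(340,517),.008);E=ray('scene',*s(152,352),.008)
print('scene far right',r(C),'far left',r(D),'near right?',r(E))
x=A-B; yv=x/np.linalg.norm(x); xv=np.array([yv[1],-yv[0],0]); print('az of stand x',np.degrees(np.arctan2(xv[1],xv[0])),'stand',r((A+B)/2+.06*xv))
ex=B-C;print('from side edge', np.degrees(np.arctan2(-ex[1],-ex[0])), np.linalg.norm(ex))
print('disc near edge',r(ray('top',*c(447,370),.008)))
print('disc scene l/r',r(ray('scene',*s(200,403),.008)))
# funnel outline top view (z=stand+.008+.371)
zt=.008+.176+.195
print('funnel corners',[r(ray('top',*c(*p),zt)) for p in((428,165),(528,180),(510,268),(415,270))])
# tab: top face z=.008+.2695 ; dark pixels in scene/top
g=T['p'].max(2)
X=cloud('top',T['d']);m=(X[...,2]>.25)&(g<40);m[:,:360]=0;m[:,400:]=0
print('tab',m.sum(),r(np.median(X[m],0)),r(X[m].min(0)),r(X[m].max(0)))
# beaker: axis by black/bright pixels
m=(X[...,2]>.015)&(X[...,2]<.07);m[:,:235]=0;m[:,290:]=0;m[:235]=0;m[285:]=0
Y=X[m];h=Y[:,2]>.05;P=Y[h][:,:2];vx,vy,_,_=cv2.fitLine(P.astype(np.float32),cv2.DIST_L2,0,.01,.01).ravel()
print('axis az',np.degrees(np.arctan2(vy,vx)),r(P.mean(0)))
d=m&(g<35);print('foot px',d.sum(),r(np.median(X[d],0)), 'light',r(np.median(X[m&(g>60)],0)))
E
python3 -m jog '[[0,0,0,0,0,10,100],[0,0,0,0,0,10,100],[0,0,0,0,10,0,100],[0,0,0,0,10,0,100]]'
python3 -c "
from station import *;s=read_state();print(s['joints'].tolist(),s['tcp_pos'].tolist(),s['tool_rot'].tolist())"
```

```text
near corners [0.5307, 0.0171, 0.008] [0.504, -0.1292, 0.008] 0.14871213810318212
far right corner top [0.6882, -0.1652, 0.008]
scene far right [0.6886, -0.1637, 0.008] far left [0.7137, -0.015, 0.008] near right? [0.5037, -0.129, 0.008]
az of stand x -10.343277295059082 stand [0.5763, -0.0668, 0.008]
from side edge -10.57955791322208 0.18786305368136463
disc near edge [0.5409, -0.0659, 0.008]
disc scene l/r [0.5707, -0.0997, 0.008]
funnel corners [[0.6072, -0.0381, 0.379], [0.5956, -0.0976, 0.379], [0.5422, -0.0838, 0.379], [0.5431, -0.0274, 0.379]]
tab 71 [0.5553, -0.1533, 0.2745] [0.302, -0.1683, 0.2512] [0.5639, 0.0257, 1.5227]
axis az 69.14714 [0.4393, 0.1866]
foot px 94 [0.421, 0.1397, 0.0521] light [0.4413, 0.1928, 0.0541]
t: 0.6
tcp_pos: [0.1317, 0.5086, 0.2271]
tool_rot: [-0.168, 0.292, 0.94, 0.053]
contact_force: [0.4, -0.8, -0.1]
gripper_width: 0.0916
finger_force: 0.0
[0.953906818179058, 0.3100147293973378, 1.6276765231920611, 0.3769292614931555, 1.2310446276874356, -0.1465159174255789] [0.13169016320375274, 0.5085560712042625, 0.22708221906895176] [-0.16809322719153724, 0.2919195259025224, 0.9400571324746543, 0.05310597944404233]
```

```bash
cat > rec.py <<'E'
from station import *;import json
s=read_state();open('log.txt','a').write(json.dumps([s[k].tolist() for k in('joints','tcp_pos','tool_rot')])+'\n')
print([round(x,3) for x in s['joints']])
E
cat > log.txt <<'E'
[[1.16998388, 0.342652178, 1.52489404, -4.66685734e-05, 1.27538160, -0.145980573],[0.13218912, 0.50772724, 0.22612448],[-1.58760054e-04, 0.127064674, 0.991894209, -6.48816197e-04]]
[[0.953906818179058, 0.3100147293973378, 1.6276765231920611, 0.3769292614931555, 1.2310446276874356, -0.1465159174255789],[0.13169016320375274, 0.5085560712042625, 0.22708221906895176],[-0.16809322719153724, 0.2919195259025224, 0.9400571324746543, 0.05310597944404233]]
E
python3 -m jog '[[0,0,0,0,-10,0,100],[0,0,0,0,-10,0,100],[0,0,0,0,0,10.7,100],[0,0,0,0,0,10.7,100],[0,0,0,0,0,10.7,100],[0,0,0,0,0,10.7,100],[0,0,0,0,0,10.7,100],[0,0,0,0,0,10.7,100],[0,0,0,0,0,10.7,100],[0,0,0,0,0,0,100]]'; python3 rec.py
python3 -m jog '[[-0.48,1,0,0,0,0,100],[-0.48,1,0,0,0,0,100],[-0.48,1,0,0,0,0,100],[-0.48,1,0,0,0,0,100],[-0.48,1,0,0,0,0,100],[-0.48,1,0,0,0,0,100],[-0.48,1,0,0,0,0,100],[-0.48,1,0,0,0,0,100],[-0.48,1,0,0,0,0,100],[-0.48,1,0,0,0,0,100],[-0.48,1,0,0,0,0,100],[-0.48,1,0,0,0,0,100],[-0.48,1,0,0,0,0,100],[-0.48,1,0,0,0,0,100],[-0.48,1,0,0,0,0,100],[-0.48,1,0,0,0,0,100],[0,0,0,0,0,0,100]]'; python3 rec.py
python3 -m jog '[[0,0,0,0,-10,0,100],[0,0,0,0,-10,0,100],[0,0,0,0,-10,0,100],[0,0,0,0,0,0,100]]'; python3 rec.py
```

```text
t: 1.85
tcp_pos: [0.1323, 0.5079, 0.2264]
tool_rot: [0.0, 0.816, 0.578, -0.0]
contact_force: [0.5, 0.4, 0.8]
gripper_width: 0.0917
finger_force: 0.0
[np.float64(1.17), np.float64(0.342), np.float64(1.525), np.float64(-0.0), np.float64(1.275), np.float64(1.509)]
t: 3.98
tcp_pos: [0.4461, 0.1925, 0.2264]
tool_rot: [-0.0, 0.816, 0.578, -0.0]
contact_force: [-0.7, 0.7, 0.4]
gripper_width: 0.0915
finger_force: 0.0
[np.float64(0.25), np.float64(0.271), np.float64(1.627), np.float64(-0.0), np.float64(1.244), np.float64(0.589)]
t: 4.47
tcp_pos: [0.4444, 0.1957, 0.2243]
tool_rot: [0.149, 0.787, 0.56, -0.213]
contact_force: [-0.9, 0.5, -0.1]
gripper_width: 0.0918
finger_force: 0.0
[np.float64(0.481), np.float64(0.528), np.float64(1.356), np.float64(-0.35), np.float64(1.656), np.float64(0.855)]
```

```bash
python3 -m jog '[[0,0,-1,5,0,0,100],[0,0,-1,5,0,0,100],[0,0,-1,5,0,0,100],[0,0,-1,5,0,0,100],[0,0,0,0,0,0,100],[0,0,0,0,0,0,100]]'; python3 rec.py
python3 -m jog '[[1,0,-1,-10,0,0,100],[1,0,-1,-10,0,0,100],[1,0,-1,-10,0,0,100],[1,0,-1,-10,0,0,100],[0,0,0,0,0,0,100],[0,0,0,0,0,0,100]]'; python3 rec.py
cat > kin.py <<'E'
import numpy as np,json
from scipy.spatial.transform import Rotation as R
from scipy.optimize import least_squares
def fk(j,p):
    h,a1,d1,a2,e3,a3,dw,L,y0=p;Y=lambda a:R.from_euler('y',a).as_matrix();Z=lambda a:R.from_euler('z',a).as_matrix()
    M=Z(j[0]);t=np.array([0,0,h])+M@[a1,d1,0];M=M@Y(j[1]);t=t+M@[0,0,a2];M=M@Y(j[2]);t=t+M@[e3,0,a3]
    M=M@Z(j[3]);t=t+M@[0,dw,0];M=M@Y(j[4]);M=M@Z(j[5]+y0);t=t+M@[0,0,L];return t,M
def data(): return [tuple(map(np.array,json.loads(l))) for l in open('log.txt')]
def err(p,D,free):
    o=[]
    for j,t,q in D:
        a,M=fk(j,p);Q=R.from_quat(np.r_[q[1:],q[0]]).as_matrix();o+=[*(a-t),*(.2*(R.from_matrix(M.T@Q).as_rotvec()))]
    return np.array(o+list(1e-3*(p-P0)))
P0=np.array([.3,0,-.08,.4,0,.4,0,.25,np.pi/2])
def fit():
    b=None
    for y in(np.pi/2,-np.pi/2,0,np.pi):
        p=P0.copy();p[8]=y;s=least_squares(err,p,args=(data(),0))
        if b is None or s.cost<b.cost:b=s
    return b.x,b
if __name__=='__main__':
    p,s=fit();print(np.round(p,4));print(np.round(s.fun[:-9].reshape(-1,6)*1000,1))
E
python3 kin.py
```

```text
t: 5.22
tcp_pos: [0.4734, 0.2354, 0.312]
tool_rot: [0.01, 0.803, 0.513, -0.304]
contact_force: [0.6, -0.1, -0.5]
gripper_width: 0.0918
finger_force: 0.0
[np.float64(0.39), np.float64(0.703), np.float64(0.846), np.float64(-0.151), np.float64(2.196), np.float64(0.773)]
t: 5.98
tcp_pos: [0.5265, 0.3604, 0.3469]
tool_rot: [0.284, 0.75, 0.586, -0.112]
contact_force: [0.2, -0.6, 0.4]
gripper_width: 0.0919
finger_force: 0.0
[np.float64(0.741), np.float64(0.71), np.float64(0.741), np.float64(-0.591), np.float64(1.928), np.float64(0.841)]
[0.2229 0.     0.0764 0.5062 0.0465 0.3796 0.     0.3181 1.5708]
[[ 0.  0. -0.  0.  0.  0.]
 [ 0. -0.  0.  0.  0. -0.]
 [ 0.  0. -0.  0.  0. -0.]
 [ 0.  0. -0.  0.  0. -0.]
 [-0. -0.  0. -0.  0. -0.]
 [-0.  0.  0. -0.  0. -0.]
 [-0.  0. -0.  0.  0. -0.]]
```

```bash
cat > ik.py <<'E'
from kin import *
p,_=fit()
lo=np.array([-2.53,-.77,.04,-1,.28,-3.11]);hi=np.array([2.53,2.02,2.7,4.14,2.66,3.11])
def mk(z,y): z=z/np.linalg.norm(z);return np.stack([np.cross(y,z),y,z],1)
def ik(g,M,seeds=24,rng=np.random.default_rng(0)):
    """g grasp point"""
    t=g+M[:,2]*.019;S=[]
    for k in range(seeds):
        s=least_squares(lambda j:(lambda a:np.r_[a[0]-t,.3*(a[1]-M).ravel()])(fk(j,p)),rng.uniform(lo,hi),bounds=(lo,hi))
        if s.cost<1e-8 and not any(np.abs(s.x-o).max()<.05 for o in S):S.append(s.x)
    return S
E
cat > plan.py <<'E'
from ik import *
d=np.pi/180
a=np.array([np.cos(69.5*d),np.sin(69.5*d),0]);c=np.array([.441,.186,.030]);st=np.array([.576,-.066,.008]);up=np.array([0,0,1.])
for s in(.02,):
  for b in(90,100,110,120,130):
    z=np.cos(b*d)*a-np.sin(b*d)*up; y=np.array([a[1],-a[0],0])
    for S in ik(c+s*a,mk(z,y),12):print('grasp',s,b,np.round(S,2))
    for f in(-40,-10,20):
        h=np.array([np.cos(f*d),np.sin(f*d),0]);z=np.sin(b*d)*h+np.cos(b*d)*up;y=np.array([h[1],-h[0],0])
        for S in ik(st+(.055+s)*up,mk(z,y),12):print('   place',s,b,f,np.round(S,2))
E
python3 plan.py
```

```text
grasp 0.02 90 [ 0.27  0.57  1.86 -0.    0.71  0.63]
   place 0.02 90 -40 [ 0.14  1.09  2.16  3.98  1.65 -1.49]
   place 0.02 90 -10 [-0.32  1.19  2.37  2.98  1.99 -1.64]
   place 0.02 90 20 [-0.75  1.12  2.23  2.04  1.67 -1.76]
grasp 0.02 100 [ 0.35  0.63  1.75 -0.17  0.88  0.83]
   place 0.02 100 -40 [ 0.13  0.96  2.19  3.97  1.4  -1.56]
   place 0.02 100 -10 [-0.32  1.03  2.42  3.    1.7  -1.62]
   place 0.02 100 20 [-0.73  0.97  2.27  2.07  1.44 -1.66]
grasp 0.02 110 [ 0.42  0.7   1.65 -0.28  1.06  0.95]
   place 0.02 110 -40 [ 0.1   0.82  2.2   3.98  1.14 -1.67]
   place 0.02 110 -10 [-0.32  0.85  2.41  3.01  1.34 -1.59]
   place 0.02 110 20 [-0.7   0.82  2.27  2.08  1.2  -1.53]
grasp 0.02 120 [ 0.48  0.78  1.54 -0.36  1.25  1.03]
   place 0.02 120 -40 [ 0.06  0.7   2.17  4.05  0.86 -1.82]
   place 0.02 120 -10 [-0.31  0.69  2.36  3.    0.95 -1.55]
   place 0.02 120 20 [-0.64  0.69  2.23  2.02  0.94 -1.35]
grasp 0.02 130 [ 0.52  0.87  1.43 -0.43  1.42  1.07]
   place 0.02 130 -10 [-0.29  0.56  2.27  2.97  0.56 -1.5 ]
   place 0.02 130 20 [-0.58  0.59  2.17  1.86  0.69 -1.08]
```

The kinematic fit is near exact. I'll grasp with the tool leaning 25° toward the mouth (β=115), which gives a clear pose under the spout. Next is working out the pregrasp move.

```bash
cat > go.py <<'E'
from ik import *
from station import read_state
d=np.pi/180;up=np.array([0,0,1.]);st=np.array([.576,-.066,.008])
a=np.array([np.cos(69.5*d),np.sin(69.5*d),0]);c=np.array([.441,.186,.030])
def lying(b):return mk(np.cos(b*d)*a-np.sin(b*d)*up,np.array([a[1],-a[0],0]))
def upright(b,f):
    h=np.array([np.cos(f*d),np.sin(f*d),0]);return mk(np.sin(b*d)*h+np.cos(b*d)*up,np.array([h[1],-h[0],0]))
def to(t,M,lbl=''):
    """turn (deg, tool axes) first, then shift (units) in target tool axes, to TCP t"""
    s=read_state();q=s['tool_rot'];Q=R.from_quat(np.r_[q[1:],q[0]]).as_matrix()
    print(lbl,'turn',np.round(R.from_matrix(Q.T@M).as_rotvec()/d,1),'shift',np.round(M.T@(t-s['tcp_pos'])/.025,2))
def track(poses,j=None):
    """local ik along list of (tcp,M)"""
    j=read_state()['joints'] if j is None else j
    for t,M in poses:
        s=least_squares(lambda j:(lambda A:np.r_[A[0]-t,.3*(A[1]-M).ravel()])(fk(j,p)),np.clip(j,lo+1e-6,hi-1e-6),bounds=(lo,hi));dj=s.x-j;j=s.x;print(np.round(j,2),'cost %.1e'%s.cost)
    return j
E
python3 - <<'E'
from go import *
M=lying(115);g=c+.025*a+.019*M[:,2];print(g)
to(g-.1*M[:,2],M,'pre')
# check path: grasp -> lift -> upright -> place
P=[(g-.1*M[:,2],M),(g,M),(g+.2*up,M)]
j=track(P)
print('rotate')
q=np.array([.45,.16,.25]);ax=M[:,1]
P=[(q,R.from_rotvec(-ax*k*10*d).as_matrix()@M) for k in range(0,10)]
Mu=upright(115,69.5);print(np.abs(P[-1][1]-Mu).max())
j=track(P,j);print('yaw')
j=track([(q,upright(115,f)) for f in(60,50,40,30,20,10)],j)
G=st+.08*up+.02*up
print('place');j=track([(q*(1-k)+k*(G+.019*upright(115,10)[:,2])+np.array([0,0,-.1*0]),upright(115,10)) for k in(.25,.5,.75,1)],j)
E
```

```text
[0.44694311 0.20189556 0.01278015]
pre turn [20.4  4.8  1.9] shift [-0.74 -0.76 11.09]
[ 0.5   0.67  1.41 -0.28  1.4   0.96] cost 1.1e-16
[ 0.46  0.75  1.58 -0.32  1.16  0.99] cost 4.0e-23
[ 0.46  0.5   1.4  -0.29  1.57  0.86] cost 3.5e-29
rotate
1.8126155740733
[ 0.39  0.44  1.4  -0.32  1.61  0.78] cost 6.9e-18
[ 0.45  0.53  1.32 -0.42  1.74  0.83] cost 7.6e-23
[ 0.49  0.62  1.26 -0.51  1.87  0.85] cost 1.5e-22
[ 0.53  0.71  1.21 -0.6   1.98  0.87] cost 6.6e-22
[ 0.55  0.8   1.17 -0.69  2.09  0.86] cost 1.8e-20
[ 0.57  0.89  1.15 -0.79  2.19  0.85] cost 7.1e-18
[ 0.58  0.97  1.14 -0.89  2.27  0.84] cost 1.8e-23
[ 0.58  1.04  1.15 -0.99  2.35  0.82] cost 3.3e-19
[ 0.58  1.09  1.22 -1.    2.41  0.88] cost 3.4e-04
[ 0.57  1.15  1.3  -1.    2.48  0.96] cost 1.3e-03
yaw
[-0.53  0.23  2.26  1.29  1.23 -0.88] cost 2.5e-22
[-0.51  0.16  2.37  1.46  1.11 -0.89] cost 7.8e-23
[-0.45  0.09  2.46  1.67  0.98 -0.92] cost 1.3e-18
[-0.31  0.04  2.53  1.97  0.82 -0.99] cost 6.1e-25
[-0.09  0.01  2.56  2.45  0.64 -1.18] cost 1.5e-16
[ 0.19  0.03  2.53  3.17  0.56 -1.59] cost 2.0e-22
place
[-0.11  0.21  2.57  2.77  0.79 -1.43] cost 1.3e-19
[-0.33  0.39  2.55  2.57  0.96 -1.45] cost 4.7e-28
[-0.48  0.55  2.46  2.44  1.03 -1.48] cost 2.8e-24
[-0.59  0.68  2.33  2.33  1.04 -1.47] cost 1.5e-26
```

```bash
python3 -m jog '[[0,0,0,10.2,2.4,1,100],[0,0,0,10.2,2.4,1,100],[-0.07,-0.07,1,0,0,0,100],[-0.07,-0.07,1,0,0,0,100],[-0.07,-0.07,1,0,0,0,100],[-0.07,-0.07,1,0,0,0,100],[-0.07,-0.07,1,0,0,0,100],[-0.07,-0.07,1,0,0,0,100],[-0.07,-0.07,1,0,0,0,100],[-0.07,-0.07,1,0,0,0,100],[-0.07,-0.07,1,0,0,0,100],[-0.07,-0.07,1,0,0,0,100],[-0.04,-0.06,1,0,0,0,100],[0,0,0,0,0,0,100],[0,0,0,0,0,0,100]]'
python3 - <<'E'
from go import *
from h import snap,cloud
M=lying(115);g=c+.025*a+.019*M[:,2]
to(g,M,'grasp')
j=track([(g,M),(g+.1*up,M),(g+.2*up,M)])
print('rotate')
q=np.array([.45,.16,.25]);ax=M[:,1]
P=[(q,R.from_rotvec(ax*k*10*d).as_matrix()@M) for k in range(0,10)]
print(np.abs(P[-1][1]-upright(115,69.5)).max())
j=track(P,j);print('yaw')
j=track([(q,upright(115,f)) for f in(60,50,40,30,20,10)],j)
snap('scene','pre')
im,dd=snap('top','pret');import cv2
X=cloud('top',dd)[235:285,235:290].reshape(-1,3);X=X[(X[:,2]>.05)&(X[:,2]<.07)];print(len(X),X.mean(0))
E
```

```text
t: 7.85
tcp_pos: [0.4641, 0.2426, 0.1062]
tool_rot: [0.124, 0.804, 0.554, -0.176]
contact_force: [-0.1, 0.0, 0.7]
gripper_width: 0.0917
finger_force: 0.0
grasp turn [ 0.1 -0.1 -0.3] shift [-0.02 -0.07  4.13]
[ 0.46  0.75  1.58 -0.32  1.16  0.99] cost 3.3e-22
[ 0.46  0.61  1.51 -0.3   1.36  0.93] cost 7.4e-25
[ 0.46  0.5   1.4  -0.29  1.57  0.86] cost 8.0e-23
rotate
1.6653345369377348e-16
[ 0.39  0.44  1.4  -0.32  1.61  0.78] cost 6.9e-18
[ 0.32  0.35  1.48 -0.2   1.48  0.71] cost 1.2e-25
[ 0.23  0.27  1.56 -0.07  1.36  0.61] cost 3.4e-24
[0.13 0.2  1.65 0.08 1.24 0.46] cost 6.0e-23
[0.02 0.15 1.74 0.27 1.16 0.28] cost 3.3e-22
[-0.11  0.13  1.83  0.47  1.11  0.05] cost 1.3e-22
[-0.23  0.12  1.92  0.69  1.11 -0.19] cost 2.5e-24
[-0.34  0.15  2.01  0.88  1.16 -0.43] cost 1.2e-25
[-0.44  0.21  2.08  1.04  1.24 -0.66] cost 3.5e-27
[-0.52  0.3   2.15  1.17  1.33 -0.86] cost 3.5e-27
yaw
[-0.53  0.23  2.26  1.29  1.23 -0.88] cost 1.0e-26
[-0.51  0.16  2.37  1.46  1.11 -0.89] cost 7.8e-23
[-0.45  0.09  2.46  1.67  0.98 -0.92] cost 1.3e-18
[-0.31  0.04  2.53  1.97  0.82 -0.99] cost 6.0e-25
[-0.09  0.01  2.56  2.45  0.64 -1.18] cost 1.5e-16
[ 0.19  0.03  2.53  3.17  0.56 -1.59] cost 2.0e-22
503 [0.43930892 0.18623446 0.05648083]
```

```bash
python3 -m jog '[[0,-0.03,0.6,0,0,0,100],[0,-0.03,0.6,0,0,0,100],[0,0,0.6,0,0,0,100],[0,0,0.6,0,0,0,100],[0,0,0.6,0,0,0,100],[0,0,0.6,0,0,0,100],[0,0,0.5,0,0,0,100],[0,0,0,0,0,0,100],[0,0,0,0,0,0,50],[0,0,0,0,0,0,50],[0,0,0,0,0,0,50],[0,0,0,0,0,0,50],[0,0,0,0,0,0,50],[0,0,0,0,0,0,50]]' 25
```

```text
t: 9.7
tcp_pos: [0.4469, 0.203, 0.0125]
tool_rot: [0.124, 0.803, 0.555, -0.177]
contact_force: [-0.6, 1.6, 3.2]
gripper_width: 0.0605
finger_force: 25.0
```

Run:
```python
from h import *
im,_=snap('scene','gr');cv2.imwrite('pics/grc.png',cv2.resize(im[120:260,260:440],None,fx=4,fy=4)[:,:,::-1])
```

```text
(no output)
```

View pics/grc.png

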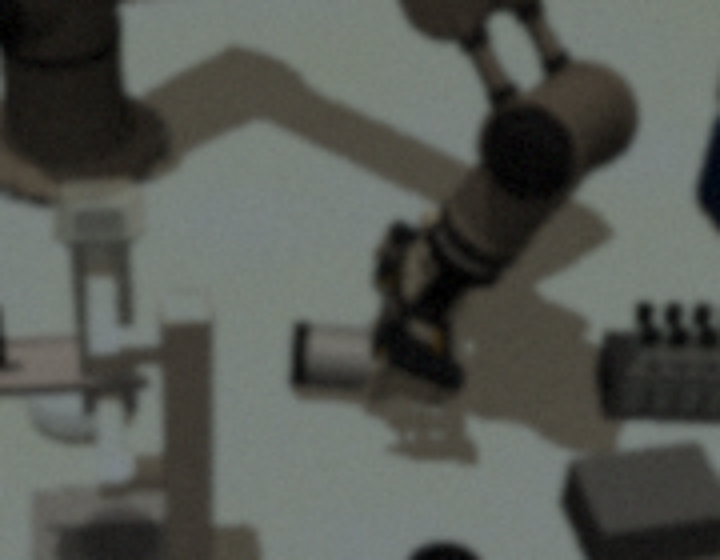

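The beaker is gripped near its mouth, with the foot at (300,355) in the crop. Next: lift it and turn it upright.

```bash
python3 -m jog '[[-0.42,0,-0.91,0,0,0,50],[-0.42,0,-0.91,0,0,0,50],[-0.42,0,-0.91,0,0,0,50],[-0.42,0,-0.91,0,0,0,50],[-0.42,0,-0.91,0,0,0,50],[-0.42,0,-0.91,0,0,0,50],[-0.42,0,-0.91,0,0,0,50],[-0.42,0,-0.91,0,0,0,50],[0,0,0,0,10,0,50],[0,0,0,0,10,0,50],[0,0,0,0,10,0,50],[0,0,0,0,10,0,50],[0,0,0,0,10,0,50],[0,0,0,0,10,0,50],[0,0,0,0,10,0,50],[0,0,0,0,10,0,50],[0,0,0,0,10,0,50],[0,0,0,0,0,0,50]]'
python3 - <<'E'
from go import *
print(np.round(read_state()['joints'],2))
to(np.array([.45,.16,.21]),upright(115,69.5),'fix'); M=upright(115,20);print(np.round(M.T@up,3))
to(np.array([.45,.16,.17]),M,'yaw20')
j=track([(np.array([.45,.16,.21]),upright(115,f)) for f in(60,50,40,30,20)])
g=st+.08*up+.019*M[:,2];print(g)
track([(np.array([.45,.12,.13]),M),(np.array([.5,.04,.11]),M),(g+.01*up,M),(g,M)],j)
E
```

```text
t: 12.0
tcp_pos: [0.4453, 0.2029, 0.21]
tool_rot: [-0.304, 0.699, 0.48, 0.434]
contact_force: [0.0, 0.3, -1.8]
gripper_width: 0.0603
finger_force: 25.0
[-0.4   0.36  2.22  1.28  1.21 -0.96]
fix turn [ 0.   1.  -0.5] shift [-0.65  0.78 -1.4 ]
[ 0.906  0.    -0.423]
yaw20 turn [-44.6   1.2  20.8] shift [-1.62  1.68  0.31]
[-0.53  0.34  2.3   1.35  1.19 -1.03] cost 2.3e-28
[-0.51  0.29  2.42  1.54  1.1  -1.09] cost 2.0e-21
[-0.45  0.24  2.52  1.8   1.01 -1.16] cost 1.4e-17
[-0.31  0.21  2.6   2.15  0.93 -1.26] cost 1.3e-24
[-0.09  0.2   2.63  2.61  0.85 -1.39] cost 3.0e-19
[ 0.59218136 -0.06011047  0.07997025]
[-0.29  0.61  2.7   2.54  1.25 -1.67] cost 1.1e-04
[-0.58  0.69  2.59  2.26  1.22 -1.69] cost 9.9e-29
[-0.67  0.71  2.26  2.04  1.05 -1.4 ] cost 7.3e-31
[-0.67  0.74  2.26  2.05  1.06 -1.43] cost 7.4e-24
```

Run:
```python
from go import *
A=np.array([.49,.15,.2])
M=upright(115,69.5);to(A,M,'A')
j=track([(A,upright(115,f)) for f in(69.5,60,50,40,30,20)])
M=upright(115,20);g=st+.08*up+.019*M[:,2]
B=np.array([.51,.05,.11])
j=track([(A*(1-k)+k*B,M) for k in(.25,.5,.75,1)],j);track([(g+.012*up,M),(g,M)],j)
R1=R.from_matrix(upright(115,69.5).T@M).as_rotvec()/d;print('yaw turn',R1,'A->B',M.T@(B-A)/.025,'B->g',M.T@(g+.012*up-B)/.025)
```

```text
A turn [ 0.   1.  -0.5] shift [-0.93  2.42 -1.06]
[-0.49  0.46  2.09  1.22  1.28 -0.96] cost 1.5e-27
[-0.49  0.41  2.21  1.37  1.18 -1.  ] cost 2.4e-25
[-0.48  0.36  2.33  1.57  1.08 -1.07] cost 9.6e-22
[-0.42  0.32  2.43  1.82  1.   -1.15] cost 2.2e-18
[-0.3   0.29  2.51  2.16  0.92 -1.26] cost 1.4e-27
[-0.12  0.28  2.55  2.58  0.86 -1.39] cost 1.5e-22
[-0.23  0.38  2.57  2.5   0.98 -1.45] cost 4.3e-19
[-0.33  0.48  2.59  2.44  1.08 -1.52] cost 5.4e-21
[-0.43  0.58  2.58  2.37  1.15 -1.59] cost 2.6e-23
[-0.52  0.68  2.57  2.31  1.2  -1.66] cost 1.8e-26
[-0.67  0.71  2.26  2.04  1.05 -1.39] cost 1.4e-29
[-0.67  0.74  2.26  2.05  1.06 -1.43] cost 1.2e-22
yaw turn [-44.86223546   0.          20.91960396] A->B [-3.52317886  4.0323866   0.96284426] B->g [0.01521945 5.26310694 1.73911885]
```

```bash
python3 -m jog '[[0,0,0,0,1,-0.5,50],[-0.31,0.81,-0.35,0,0,0,50],[-0.31,0.81,-0.35,0,0,0,50],[-0.31,0.81,-0.35,0,0,0,50],[0,0,0,-7.5,0,3.5,50],[0,0,0,-7.5,0,3.5,50],[0,0,0,-7.5,0,3.5,50],[0,0,0,-7.5,0,3.5,50],[0,0,0,-7.5,0,3.5,50],[0,0,0,-7.4,0,3.4,50],[0,0,0,0,0,0,50],[-0.7,0.81,0.19,0,0,0,50],[-0.7,0.81,0.19,0,0,0,50],[-0.7,0.81,0.19,0,0,0,50],[-0.7,0.81,0.19,0,0,0,50],[-0.7,0.81,0.19,0,0,0,50],[0,0,0,0,0,0,50],[0,0,0,0,0,0,50]]'
python3 - <<'E'
from go import *
from h import snap,cloud,cv2
M=upright(115,20);g=st+.08*up+.019*M[:,2]
to(g+.012*up,M,'above place')
im,dd=snap('scene','up');cv2.imwrite('pics/upc.png',cv2.resize(im[130:280,230:400],None,fx=4,fy=4)[:,:,::-1])
E
```

```text
t: 14.25
tcp_pos: [0.5181, 0.0531, 0.1157]
tool_rot: [-0.103, 0.824, 0.165, 0.532]
contact_force: [0.3, 1.1, -0.9]
gripper_width: 0.0605
finger_force: 25.0
above place turn [-2.1 -0.6  1.3] shift [-0.34  5.27  1.52]
```

View pics/upc.png

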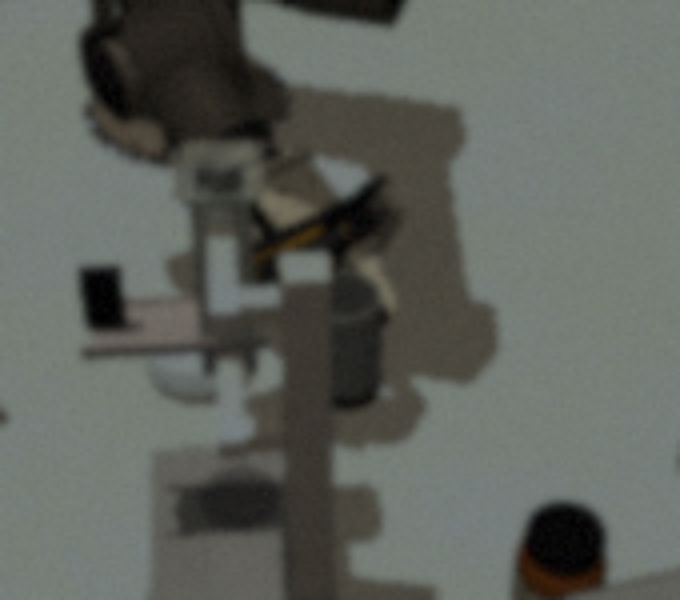

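```bash
python3 -m jog '[[0,0,0,-2.1,-0.6,1.3,50],[-0.04,0.66,0.19,0,0,0,50],[-0.04,0.66,0.19,0,0,0,50],[-0.04,0.66,0.19,0,0,0,50],[-0.04,0.66,0.19,0,0,0,50],[-0.04,0.66,0.19,0,0,0,50],[-0.04,0.66,0.19,0,0,0,50],[-0.04,0.66,0.19,0,0,0,50],[-0.04,0.65,0.19,0,0,0,50],[0,0,0,0,0,0,50],[0,0,0,0,0,0,50]]'
python3 - <<'E'
from go import *
from h import snap,cloud,cv2
M=upright(115,20);g=st+.08*up+.019*M[:,2]
to(g,M,'place')
im,dd=snap('scene','pl');a_=cv2.resize(im[130:280,230:350],None,fx=3.3,fy=4)
it,dt=snap('top','plt');b_=cv2.resize(it[140:290,290:410],None,fx=3.3,fy=4)
cv2.imwrite('pics/plc.png',np.clip(np.hstack([a_,b_]).astype(float)*1.5,0,255).astype(np.uint8)[:,:,::-1])
E
```

```text
t: 15.68
tcp_pos: [0.5917, -0.0604, 0.0915]
tool_rot: [-0.093, 0.831, 0.146, 0.529]
contact_force: [0.2, -0.7, -1.0]
gripper_width: 0.0603
finger_force: 25.0
place turn [ 0.1  0.1 -0. ] shift [-0.41 -0.    0.21]
```

View pics/plc.png

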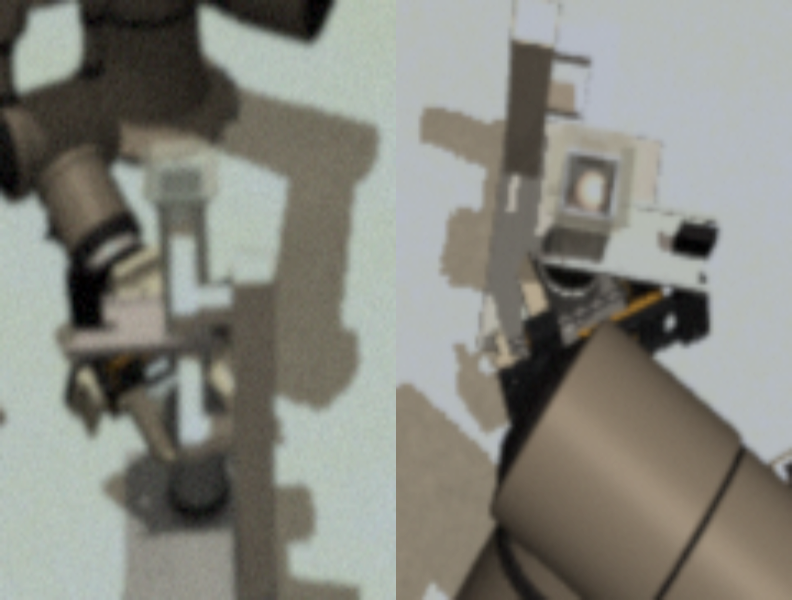

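Left half: the beaker is upright below the spout, with its foot at about (198,490). Right half: its mouth shows just below the shutter at (575,275). I'll lower it onto the plate.

```bash
python3 -m jog '[[-0.1,0,0.05,0,0,0,50],[-0.1,0,0.05,0,0,0,50],[-0.1,0,0.05,0,0,0,50],[-0.06,0,0.03,0,0,0,50],[0,0,0,0,0,0,50],[0,0,0,0,0,0,50]]'
```

```text
t: 16.52
tcp_pos: [0.5926, -0.0605, 0.0823]
tool_rot: [-0.093, 0.83, 0.146, 0.53]
contact_force: [-2.6, 1.1, 4.8]
gripper_width: 0.0606
finger_force: 25.0
```

```bash
cat > bk.py <<'E'
from h import *
from scipy.optimize import least_squares
import sys
im,d=snap('scene',sys.argv[1]);X=cloud('scene',d)
m=(np.hypot(X[...,0]-.576,X[...,1]+.066)<.045)&(X[...,2]>.012)&(X[...,2]<.125)
for lo,hi in((.012,.03),(.03,.06),(.06,.09),(.09,.125)):
    k=m&(X[...,2]>lo)&(X[...,2]<hi);Y=X[k]
    if len(Y)<15:print(lo,len(Y));continue
    s=least_squares(lambda c:np.hypot(Y[:,0]-c[0],Y[:,1]-c[1])-.03,[.576,-.066],loss='soft_l1',f_scale=.003)
    v,u=np.nonzero(k);print(lo,len(Y),np.round(s.x,4),'res %.4f'%np.median(abs(s.fun)),'y range',np.round([Y[:,1].min(),Y[:,1].max()],3),'u',u.min(),u.max())
E
python3 bk.py low
```

```text
0.012 79 [ 0.5747 -0.064 ] res 0.0017 y range [-0.109 -0.032] u 277 301
0.03 94 [ 0.574  -0.0637] res 0.0008 y range [-0.094 -0.039] u 281 298
0.06 108 [ 0.5753 -0.0651] res 0.0016 y range [-0.108 -0.038] u 277 298
0.09 194 [ 0.5776 -0.0668] res 0.0039 y range [-0.11  -0.025] u 275 300
```

```bash
python3 -m jog '[[-0.04,0,0.02,0,0,0,50],[0,0,0,0,0,0,50],[0,0,0,0,0,0,70],[0,0,0,0,0,0,85],[0,0,0,0,0,0,100],[0,0,0,0,0,0,100],[0,0,0,0,0,0,100],[0,0,0,0,0,0,100]]'
python3 bk.py rel
python3 - <<'E'
from go import *
s=read_state();t=s['tcp_pos'];M=upright(115,20)
R0=t-.09*M[:,2];A=np.array([.47,.13,.22])
j=track([(t-.04*M[:,2],M),(R0,M),(R0*.5+A*.5,M),(A,M)]);print('yaw')
j=track([(A,upright(115,f)) for f in(30,40,50,60,69.5)],j);print('tilt')
j=track([(A,upright(b,69.5)) for b in(125,135,145,155,165,175,180)],j)
F=upright(180,69.5);Fd=upright(180,79.6)
print('up over');B=np.array([.47,.13,.42]);T=np.array([.5606,-.150,.42]);to(R0,M,'R0');print('R0->A',M.T@(A-R0)/.025,'B->T',Fd.T@(T-B)/.025, Fd)
j=track([(B,F),(B,Fd),(B*.5+T*.5,Fd),(T,Fd),(T-.175*up,Fd)],j)
E
```

```text
t: 17.58
tcp_pos: [0.5924, -0.0607, 0.0804]
tool_rot: [-0.093, 0.831, 0.146, 0.529]
contact_force: [0.3, -0.1, 0.3]
gripper_width: 0.0919
finger_force: 0.0
0.012 81 [ 0.5748 -0.0639] res 0.0014 y range [-0.104 -0.028] u 278 300
0.03 104 [ 0.574  -0.0634] res 0.0010 y range [-0.093 -0.039] u 281 298
0.06 109 [ 0.5742 -0.0632] res 0.0009 y range [-0.093 -0.038] u 281 298
0.09 113 [ 0.5772 -0.0632] res 0.0015 y range [-0.109 -0.034] u 276 298
[-0.77  0.69  2.32  1.96  1.08 -1.43] cost 5.1e-17
[-0.9   0.62  2.39  1.83  1.1  -1.43] cost 5.0e-28
[-0.67  0.42  2.56  2.05  1.05 -1.41] cost 1.1e-18
[-0.23  0.16  2.58  2.39  0.82 -1.28] cost 1.3e-20
yaw
[-0.42  0.19  2.53  1.98  0.92 -1.15] cost 6.6e-17
[-0.52  0.23  2.45  1.68  1.03 -1.06] cost 4.6e-20
[-0.57  0.29  2.34  1.46  1.13 -1.  ] cost 7.0e-24
[-0.57  0.35  2.22  1.28  1.23 -0.96] cost 6.5e-27
[-0.56  0.41  2.1   1.15  1.33 -0.93] cost 1.7e-29
tilt
[-0.49  0.31  2.05  1.04  1.23 -0.74] cost 5.5e-26
[-0.4   0.24  1.99  0.89  1.15 -0.52] cost 6.3e-25
[-0.29  0.2   1.92  0.7   1.09 -0.29] cost 1.4e-23
[-0.17  0.19  1.84  0.49  1.08 -0.04] cost 4.2e-22
[-0.05  0.21  1.76  0.28  1.11  0.19] cost 6.5e-22
[0.06 0.25 1.68 0.09 1.18 0.39] cost 9.5e-23
[ 0.11  0.28  1.63 -0.    1.23  0.47] cost 7.3e-17
up over
R0 turn [ 0.1  0.  -0. ] shift [ 0.   0.  -3.6]
R0->A [ 4.21738994 -8.84301192 -0.566147  ] B->T [-1.03617991e+01  5.58627744e+00 -1.26895441e-15] [[ 1.80519145e-01  9.83571471e-01  2.21072193e-17]
 [ 9.83571471e-01 -1.80519145e-01  1.20452765e-16]
 [ 1.22464680e-16  0.00000000e+00 -1.00000000e+00]]
[0.11 0.2  1.2  0.   1.74 0.47] cost 1.3e-22
[0.11 0.2  1.2  0.   1.74 0.29] cost 3.7e-18
[-0.17  0.26  1.13  0.    1.76  0.01] cost 1.4e-18
[-0.39  0.4   0.92  0.    1.82 -0.21] cost 8.1e-26
[-0.39  0.43  1.33 -0.    1.37 -0.21] cost 3.7e-29
```

```bash
python3 -m jog '[[0,0,-0.9,0,0,0,100],[0,0,-0.9,0,0,0,100],[0,0,-0.9,0,0,0,100],[0,0,-0.9,0,0,0,100],[0.42,-0.88,-0.06,0,0,0,100],[0.42,-0.88,-0.06,0,0,0,100],[0.42,-0.88,-0.06,0,0,0,100],[0.42,-0.88,-0.06,0,0,0,100],[0.42,-0.88,-0.06,0,0,0,100],[0.42,-0.88,-0.06,0,0,0,100],[0.42,-0.88,-0.06,0,0,0,100],[0.42,-0.88,-0.06,0,0,0,100],[0.42,-0.88,-0.06,0,0,0,100],[0.42,-0.88,-0.06,0,0,0,100],[0,0,0,0,0,0,100]]'
python3 -m jog '[[0,0,0,7.5,0,-3.5,100],[0,0,0,7.5,0,-3.5,100],[0,0,0,7.5,0,-3.5,100],[0,0,0,7.5,0,-3.5,100],[0,0,0,7.5,0,-3.5,100],[0,0,0,7.4,0,-3.4,100],[0,0,0,0,0,0,100],[0,0,0,0,-10,0,100],[0,0,0,0,-10,0,100],[0,0,0,0,-10,0,100],[0,0,0,0,-10,0,100],[0,0,0,0,-10,0,100],[0,0,0,0,-10,0,100],[0,0,0,0,-5,0,100],[0,0,0,0,0,0,100],[0,0,0,0,0,0,100]]'
python3 - <<'E'
from go import *
s=read_state();print(np.round(s['joints'],2))
to(np.array([.5606,-.15,.43]),upright(180,79.6))
E
```

```text
t: 19.5
tcp_pos: [0.4691, 0.1307, 0.2207]
tool_rot: [-0.093, 0.83, 0.148, 0.53]
contact_force: [0.0, -0.6, 1.2]
gripper_width: 0.0919
finger_force: 0.0
t: 21.5
tcp_pos: [0.4706, 0.1292, 0.2203]
tool_rot: [0.0, 0.833, 0.554, 0.001]
contact_force: [0.7, 0.0, 0.5]
gripper_width: 0.0916
finger_force: 0.0
[0.11 0.28 1.63 0.   1.23 0.51]
 turn [  0.1  -0.1 -12.4] shift [-10.34   5.56  -8.39]
```

```bash
python3 -m jog '[[0,0,-0.93,0,0,-6.2,100],[0,0,-0.93,0,0,-6.2,100],[0,0,-0.93,0,0,0,100],[0,0,-0.93,0,0,0,100],[0,0,-0.93,0,0,0,100],[0,0,-0.93,0,0,0,100],[0,0,-0.93,0,0,0,100],[0,0,-0.93,0,0,0,100],[0,0,-0.93,0,0,0,100],[-0.94,0.505,0,0,0,0,100],[-0.94,0.505,0,0,0,0,100],[-0.94,0.505,0,0,0,0,100],[-0.94,0.505,0,0,0,0,60],[-0.94,0.505,0,0,0,0,60],[-0.94,0.505,0,0,0,0,60],[-0.94,0.505,0,0,0,0,60],[-0.94,0.505,0,0,0,0,60],[-0.94,0.505,0,0,0,0,60],[-0.94,0.505,0,0,0,0,60]]'
python3 -m jog '[[-0.94,0.505,0,0,0,0,60],[0,0,0,0,0,0,60],[0,0,0,0,0,0,60]]'
python3 - <<'E'
from go import *
from h import *
T=np.array([.5606,-.150,.24])
to(T,upright(180,79.6),'tab')
im,dd=snap('scene','tab');X=cloud('scene',dd)
m=(im.max(2)<45)&(abs(X[...,2]-.25)<.03)&(np.hypot(X[...,0]-.56,X[...,1]+.15)<.05)
Y=X[m]-st;yv=np.array([.181,.984,0]);xv=np.array([.984,-.181,0])
print(m.sum(),'stand y',np.percentile(Y@yv,[3,50,97]),'x',np.percentile(Y@xv,[3,50,97]),'z',np.percentile(Y[:,2],[3,97]))
cv2.imwrite('pics/tabc.png',cv2.resize(im[110:260,200:350],None,fx=4,fy=4)[:,:,::-1])
E
```

```text
t: 23.88
tcp_pos: [0.5523, -0.1259, 0.4306]
tool_rot: [0.001, 0.768, 0.64, 0.002]
contact_force: [0.5, -0.8, 0.3]
gripper_width: 0.055
finger_force: 0.0
t: 24.25
tcp_pos: [0.5605, -0.1496, 0.4309]
tool_rot: [0.001, 0.768, 0.64, 0.002]
contact_force: [-0.1, 0.1, 0.8]
gripper_width: 0.0549
finger_force: 0.0
tab turn [ 0.2 -0.1  0. ] shift [-0.02  0.01  7.64]
126 stand y [-0.10272849 -0.0906922  -0.07884511] x [-0.00242635  0.00323489  0.00667573] z [0.2189716  0.27098935]
```

View pics/tabc.png

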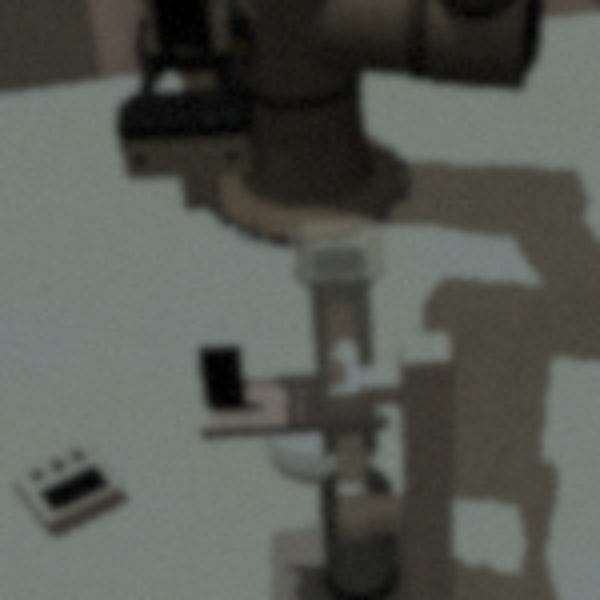

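The tab reads about 5.7 mm open, at x≈0 in the stand frame. Next: descend and grip it.

```bash
python3 -m jog '[[-0.23,0,0.9,0,0,0,60],[0,0,0.9,0,0,0,60],[0,0,0.9,0,0,0,60],[0,0,0.9,0,0,0,60],[0,0,0.9,0,0,0,60],[0,0,0.9,0,0,0,60],[0,0,0.9,0,0,0,60],[0,0,0.9,0,0,0,60],[0,0,0.4,0,0,0,60],[0,0,0,0,0,0,40],[0,0,0,0,0,0,25],[0,0,0,0,0,0,5],[0,0,0,0,0,0,5],[0,0,0,0,0,0,5],[0,0,0,0,0,0,5]]' 15
```

```text
t: 26.18
tcp_pos: [0.559, -0.155, 0.2412]
tool_rot: [-0.0, 0.768, 0.64, -0.0]
contact_force: [-8.9, 1.7, 4.9]
gripper_width: 0.0118
finger_force: 15.0
```

```bash
python3 -m jog '[[0,-0.05,0,0,0,0,5],[-0.15,0,0,0,0,0,5],[-0.2,0,0,0,0,0,5],[-0.2,0,0,0,0,0,5],[-0.2,0,0,0,0,0,5],[-0.2,0,0,0,0,0,5],[-0.2,0,0,0,0,0,5]]'
```

```text
t: 27.05
tcp_pos: [0.5536, -0.1831, 0.2412]
tool_rot: [0.001, 0.768, 0.64, 0.001]
contact_force: [-6.2, 3.3, 5.4]
gripper_width: 0.0117
finger_force: 15.0
```

```bash
python3 -m jog '[[-0.2,-0.03,0,0,0,0,5],[-0.2,0,0,0,0,0,5],[-0.15,0,0,0,0,0,5],[-0.1,0,0,0,0,0,5],[0,0,0,0,0,0,5]]'
python3 -m jog '[[-0.06,0,0,0,0,0,5],[-0.06,0,0,0,0,0,5],[0,0,0,0,0,0,5]]'
```

```text
t: 27.68
tcp_pos: [0.5507, -0.1979, 0.2412]
tool_rot: [0.001, 0.768, 0.641, 0.002]
contact_force: [-3.5, 7.9, 5.3]
gripper_width: 0.012
finger_force: 15.0
t: 28.05
tcp_pos: [0.5507, -0.1981, 0.2411]
tool_rot: [-0.001, 0.767, 0.641, 0.004]
contact_force: [-2.1, 17.0, 6.2]
gripper_width: 0.0121
finger_force: 15.0
```

```bash
python3 -m jog '[[0.1,0,0,0,0,0,5],[0,0,0,0,0,0,5],[0,0,0,0,0,0,5],[0,0,0,0,0,0,5]]'
python3 - <<'E'
from h import *
im,_=snap('scene','op');it,_=snap('top','opt')
a_=cv2.resize(im[130:280,230:350],None,fx=3.3,fy=4);b_=cv2.resize(it[140:290,290:410],None,fx=3.3,fy=4)
cv2.imwrite('pics/opc.png',np.clip(np.hstack([a_,b_]).astype(float)*1.5,0,255).astype(np.uint8)[:,:,::-1])
E
```

```text
t: 28.55
tcp_pos: [0.5507, -0.198, 0.2412]
tool_rot: [0.0, 0.768, 0.641, 0.002]
contact_force: [-3.8, 8.0, 6.4]
gripper_width: 0.0121
finger_force: 15.0
```

View pics/opc.png

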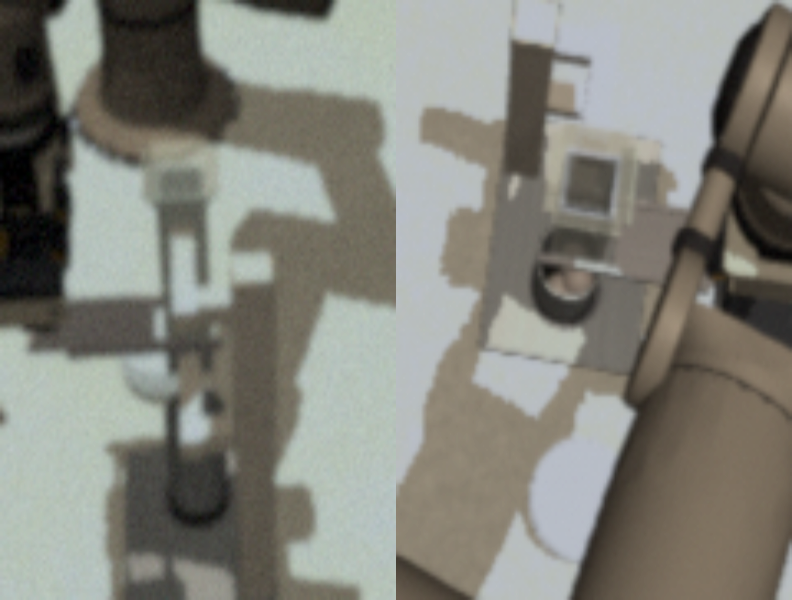

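The tube is empty and balls show in the beaker at (570,280) in the right half. Now closing the shutter.

```bash
python3 -m jog '[[0.2,0,0,0,0,0,5],[0.2,0,0,0,0,0,5],[0.2,0,0,0,0,0,5],[0.2,0,0,0,0,0,5],[0.2,0,0,0,0,0,5],[0.2,0,0,0,0,0,5],[0.2,0,0,0,0,0,5],[0.2,0,0,0,0,0,5],[0.2,0,0,0,0,0,5],[0.1,0,0,0,0,0,5],[0,0,0,0,0,0,5],[0,0,0,0,0,0,5]]'
python3 -m jog '[[0.05,0,0,0,0,0,5],[0.05,0,0,0,0,0,5],[0,0,0,0,0,0,5]]'
```

```text
t: 30.15
tcp_pos: [0.5594, -0.1527, 0.2412]
tool_rot: [0.002, 0.768, 0.641, 0.001]
contact_force: [-4.5, 0.5, 4.6]
gripper_width: 0.012
finger_force: 15.0
t: 30.52
tcp_pos: [0.5598, -0.1506, 0.2412]
tool_rot: [0.002, 0.768, 0.64, 0.001]
contact_force: [-3.9, -0.7, 4.8]
gripper_width: 0.0123
finger_force: 15.0
```

Moved 48 mm so far, with no end stop felt yet.

```bash
python3 -m jog '[[0.05,0,0,0,0,0,5],[0.05,0,0,0,0,0,5],[0,0,0,0,0,0,5]]'
python3 -m jog '[[0.05,0,0,0,0,0,5],[0.03,0,0,0,0,0,5],[0,0,0,0,0,0,5]]'
```

```text
t: 30.9
tcp_pos: [0.5601, -0.1489, 0.2412]
tool_rot: [0.002, 0.768, 0.64, 0.001]
contact_force: [-4.8, -3.7, 4.3]
gripper_width: 0.0122
finger_force: 15.0
t: 31.28
tcp_pos: [0.5602, -0.1489, 0.2412]
tool_rot: [0.003, 0.768, 0.64, -0.0]
contact_force: [-5.7, -10.9, 3.5]
gripper_width: 0.0117
finger_force: 15.0
```

```bash
python3 -m jog '[[0,0,0,0,0,0,50],[0,0,0,0,0,0,50],[0,0,0,0,0,0,50],[0,0,0,0,0,0,50],[0,0,-0.6,0,0,0,50],[0,0,-0.8,0,0,0,50],[0,0,-0.9,0,0,0,50],[0,0,-0.9,0,0,0,50],[0,0,-0.9,0,0,0,50],[0,0,-0.9,0,0,0,50],[0,0,0,0,0,0,50],[0,0,0,0,0,0,50]]'
python3 bk.py fin
python3 - <<'E'
from go import *
from h import *
im,dd=snap('scene','f');X=cloud('scene',dd)
m=(im.max(2)<45)&(abs(X[...,2]-.25)<.03)&(np.hypot(X[...,0]-.56,X[...,1]+.15)<.05)
print('tab y',np.percentile((X[m]-st)@np.array([.181,.984,0]),[3,50,97]))
it,_=snap('top','ft')
a_=cv2.resize(im[130:280,230:350],None,fx=3.3,fy=4);b_=cv2.resize(it[140:290,290:410],None,fx=3.3,fy=4)
cv2.imwrite('pics/fc.png',np.clip(np.hstack([a_,b_]).astype(float)*1.5,0,255).astype(np.uint8)[:,:,::-1])
E
```

```text
t: 32.78
tcp_pos: [0.5598, -0.1458, 0.3655]
tool_rot: [0.001, 0.768, 0.64, 0.001]
contact_force: [-0.8, -0.1, -0.2]
gripper_width: 0.0459
finger_force: 0.0
0.012 96 [ 0.575  -0.0637] res 0.0016 y range [-0.104 -0.026] u 279 301
0.03 99 [ 0.5738 -0.0635] res 0.0008 y range [-0.093 -0.039] u 281 298
0.06 113 [ 0.5741 -0.0631] res 0.0008 y range [-0.093 -0.038] u 281 298
0.09 109 [ 0.5769 -0.063 ] res 0.0014 y range [-0.093 -0.035] u 280 298
tab y [-0.09759836 -0.08537727 -0.07264706]
```

View pics/fc.png

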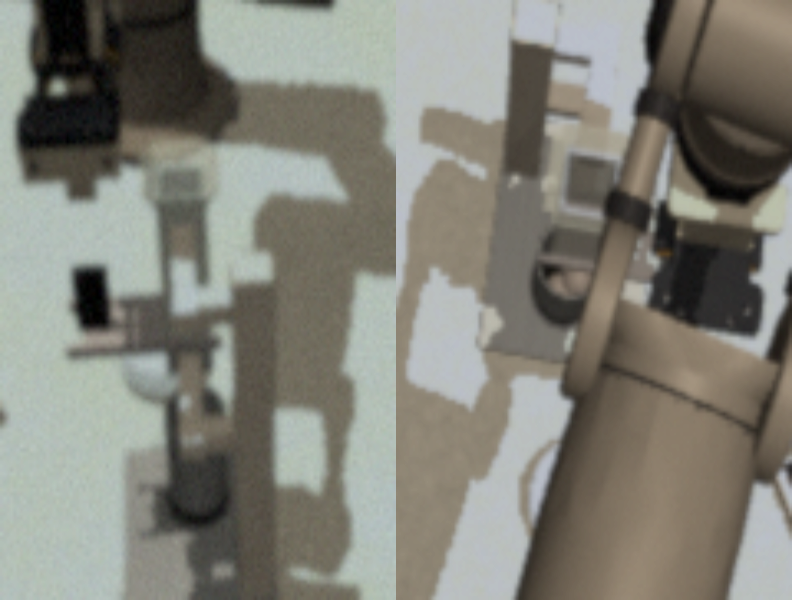

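The tab is back at y = −85 mm, so the shutter is closed. The tube is empty, the beaker stands filled under the spout, and the arm is clear.

```bash
python3 -c "
from station import *
print(finish_job())"
```

```text
the job is handed in; nothing more can be done
None
```

I handed the job in at about 33 s: the beaker stands upright within about 3 mm of the spout's centre, the tube above the shutter is empty with balls visible in the beaker (I didn't count all four), the shutter is fully closed at its stop, and the arm is clear, with no contact with the other bench items seen.

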